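Run a chassis trolley past the reader and brake it at the marker

TASK

Grip the round tow knob, which pulls the heavy chassis trolley through a soft spring, and run the trolley to the left (the track's +y) past the reader head, at 0.10 to 0.25 m/s while its pointer goes by the reader line. Then brake it and bring it to rest with its pointer opposite the marker's pointer to about a centimetre; wait until it has stood still there for two seconds, then let go so that it stays. Never let the trolley bump either end stop, move it by the knob only without touching the chassis, and leave the marker and the other things on the bench where they are.

Things in the scene. Friction and masses are not known exactly. Their poses are not given: they have to be found in the camera images.
- track: fixed aluminium plate 240 (x) x 740 (y) x 12 mm with two steel rails along y and a stop with rubber bumpers at each end (posts 72 mm high). Origin: centre of its underside, on the bench. Its +y (leftwards seen from the robot) is the direction of travel, its -x side faces the robot. Place and yaw vary
- trolley (a joint): trolley position along track +y, m; its centre is at track y = value - 0.22. It strikes the front stop at 0.45, the rear one at -0.05; starts at rest at 0 to 0.07. Trolley with chassis: 130 x 180 mm, 4.0 kg nominal (hidden 2.98 to 5.36); nearly free: viscous drag 0.3 N per m/s, dry friction 0.01 N
- knob (a joint): knob position along track +y relative to the trolley, m, hard limits -0.085 and 0.085; 0 = middle of the tow bar, spring slack. The spring between knob and trolley has 10 N/m and damping of 0.1 N per m/s: with the knob held still the trolley swings with a period of about 4 s and dies out slowly. Knob mass 0.25 kg
- knob_grip (a point): grip point on the axis of the black upright round knob (32 mm diameter, z 98 to 150 mm), at z = 128 mm, track x = -0.105, track y = trolley - 0.22 + knob. Its tow bar is at z = 70 mm, bar brackets up to 81 mm high 125 mm either way; the chassis begins 40 mm towards track +x. Grip from above, fingers closing along track y
- chassis: power supply chassis on the trolley: steel tray 130 (x) x 180 (y) mm with green circuit board, transformer, capacitors, heat sink; rim at z = 75 mm, highest part z = 118 mm on the far (+x) half. Origin: centre of the tray's underside, z = 53 mm. Not to be touched by the robot
- pointer_tip (a point): tip of the flat steel pointer that sticks out of the middle of the chassis's far side (track x = +0.084, z = 59 mm, track y = trolley - 0.22)
- marker_tip (a point): tip of the steel pointer on the marker, a dark block 26 x 30 mm with a clamp knob on a bar along the track's far side (tip at track x = 0.0875, z = 38 mm). The trolley is at the mark when pointer_tip and marker_tip have the same track y: trolley = 0.36 + marker
- marker (a joint): where the marker is clamped along the track's +y, in m, from -0.03 to 0.03 at the start; not to be moved
- reader_line (a point): where the reader's beam crosses the track's far edge: track x = 0.10, y = -0.02, z = 50 mm; the pointer is at this line when trolley = 0.20. The reader head is a grey box 50 x 42 mm on a post on the track's far side, 150 mm high
- solder_spool: loose spool of solder, 60 mm across, 50 mm tall, standing; origin under its centre; to be left where it is
- cutters: loose side cutters with red handles, about 150 mm long, lying, 16 mm high; to be left where it is
- desolder_pump: loose desoldering pump, a bar 180 x 24 x 22 mm with a white nozzle, lying on the right of the bench; to be left where it is
- flux_bottle: loose small bottle, 44 mm across, 90 mm tall; to be left where it is
- parts_tray: loose grey divided tray, 100 x 140 x 30 mm; to be left where it is
- meter: loose yellow hand meter lying flat, 90 x 160 x 48 mm; to be left where it is
- screw_cup: loose steel cup, 64 mm across, 40 mm tall; to be left where it is

How it is judged (in metres and radians):
On the way, in this order (a step that is already met when the one before it is completed fails the run):
1. the trolley goes past the reader line (pointer within 40 mm of it) at 0.10 to 0.25 m/s for 0.15 s (value of joint trolley between 0.16 and 0.24 m and velocity of joint trolley between 0.1 and 0.25 m/s), for 0.15 s.
2. the trolley stands still (under 0.015 m/s) with its pointer within 14 mm of the marker's for 1.5 s (y of pointer_tip in the frame of marker_tip between -0.014 and 0.014 m and velocity of joint trolley between -0.015 and 0.015 m/s), for 1.5 s.
At the end, for the whole second after the job is handed in: The trolley's pointer is within 15 mm (along the track) of the marker's pointer, the trolley moves slower than 0.015 m/s, and the released knob is within 20 mm of the middle of its bar (y of pointer_tip in the frame of marker_tip between -0.015 and 0.015 m and velocity of joint trolley between -0.015 and 0.015 m/s and value of joint knob between -0.02 and 0.02 m); the robot touches nothing.
It fails at once if the trolley bumps an end stop (comes within 4 mm of its end position) (value of joint trolley above 0.446 m or value of joint trolley below -0.046 m).
It fails at once if the robot touches the chassis with more than 2 N (contact force between the arm and chassis above 2 N).
It fails at once if the fingers touch the chassis with more than 2 N (contact force between the fingers and chassis above 2 N).
It fails at once if the marker is shifted by more than 8 mm (distance of marker_tip from where it was at the start of the episode above 0.008 m).
It fails at once if a bystander is shifted by more than 40 mm (distance of any of solder_spool, cutters, desolder_pump, flux_bottle, parts_tray, meter, screw_cup from where it was at the start of the episode above 0.04 m).
It also fails if it takes over 42 s, if anything falls off the work surface, if the arm or the gripper's body presses on something with over 40 N, if the wrist force passes 120 N, or if a joint passes its speed limit or range.

ROBOT

A 7-joint arm with a two-finger parallel gripper is mounted at the origin on the work surface. World frame = base frame: x ahead of the robot, y to its left, z up, the work surface at z = 0. Lengths are in mm, angles in rad, forces in N, time in s.
With the tool pointing down it reaches from about 350 to 900 mm from the base axis. Payload 19.9 kg.
Tool frame: the origin (TCP) lies at the very end of the fingers, on their centre line; the grasp point (between the pads) lies 19 mm behind it (manip.hold_point_z is the distance from the TCP to the grasp point, in mm); z points along the fingers, y is the direction in which the jaws open and shut (so a half turn about z gives the same grasp; the last joint's range is limited). The gripper opens to 94 mm and grips with 3 to 60 N. Pads are 16 mm wide; open, the fingers measure 119 mm over their backs; the gripper's body (75 mm by 177 mm) begins 78 mm behind the grasp point.
Start: joints at [1.272, 0.417, -0.01, 1.614, 0.005, 1.111, -0.053], TCP at [159.34, -604.326, 205.425] pointing down, gripper open.
Joint ranges: [-2.81, 2.81], [-0.39, 2.02], [-1.27, 1.25], [0.06, 2.57], [-1.19, 4.33], [0.19, 2], [-2.82, 2.82]. Speed limits (rad/s): [1.89, 1.89, 2.39, 2.39, 3.01, 3.01, 3.01].

INTERFACE

Orientations are given as a 3x3 rotation matrix whose columns are the frame's x, y, z axes.
In Python, from station import monitor, get_image, camera_model, ticket, manip gives the robot as it stands. The module is installed in compiled form; this text tells all that it offers.
- The arm moves only by the tool carry_out, never from a script. Its argument "plan" is one flat list of numbers, 7 for each row, row after row: the shift along the tool's x, y, z in units of 75 cm (1.0 is 75 cm), then the turn, a rotation vector about the tool's x, y, z in units of 0.5 rad (1.0 is 0.5 rad), then the opening, from -1 (shut) to 1 (fully open). A call has 1 to 8 rows; each row is the pose to reach, as a shift and turn from the pose commanded when the call began, along the tool's axes at that moment; what a row does not reach only later rows make up. A row lasts 1/10 s, in which the tool goes at most 50 mm and 8.59 degrees, less where a joint would pass 70% of its speed; a pose out of reach is approached as far as the arm can. A call with a number of a shift or a turn outside -1 to 1 is refused whole. A call with a gripper value outside its range is refused whole. The fingers move at their own pace and stop on an object; the grip force is fixed at half the most. Time passes only in rows, so rows that repeat a pose let the fingers close. It gives the time, the measured TCP pose, the force and the opening at its end, in the units of the state.
- monitor.get_state(): the state, without advancing time (a new reading comes with each control period).
- get_image(name): name is "scene" or "top"; returns (picture, depth): 420x560x3 uint8, red, green, blue; 420x560 float32, mm along the optical axis (not along the pixel's ray), 0 where there is no reading.
- camera_model(name): a dict with "mtx" (3x3 intrinsics, pixels), "xyz" and "attitude" of the camera in the world. Camera axes: x right, y down, z forward; pixel columns grow to the right and rows downward; lengths in mm; the calibration is good to about 2 mm. A picture is of the moment at which its call begins. camera_model takes no time and is no camera call.
- ticket.sign_off(): hands the job in, once; it reports no verdict.
The state is a dict: "time": time; "joints": joint angles; "joint_velocities": joint speeds; "tau": joint torques, N m; "tcp_pos": TCP position; "tool_rot": TCP orientation; "contact_force": force on the tool from outside, world axes, zero at the start; "wrist_torque": the same for the moment, N m; "finger_gap": finger opening in mm.
Only numpy, scipy, OpenCV 4.12 (cv2) and the standard library are available. Lean on these libraries where they do the work, as an engineer would, in place of code of your own. Each camera call takes 0.05 s, during which the arm holds its last target. There are 200 camera calls.

## Working session

There is one attempt and no reset: what is moved stays moved. The work goes in short steps, Python scripts to look and compute and a tool call to move; the robot and the scene stay as the last step left them, time stands still between calls to the robot, and variables do not carry over. Pictures are saved under pics/ and viewed, about 8 in all and at most 12, crops included, and the job is handed in when it is done.

Besides the shell and the picture viewer there is one more tool, called after "Emit:" as name(argument=value, ...) on one line, values as JSON. carry_out: Moves the arm, as the interface text tells. Shifts and turns lie within -1 to 1; 1 stands for 75 cm of shift or 0.5 rad of turn. Its arguments: {"type":"object","properties":{"plan":{"type":"array","items":{"type":"number","minimum":-1,"maximum":1}}},"required":["plan"]}

```bash
mkdir -p pics
cat > h.py <<'E'
import numpy as np, cv2
from station import monitor, get_image, camera_model, ticket, manip
def ray(c,u,v):
    K=np.array(c['mtx']);R=np.array(c['attitude']);o=np.array(c['xyz'])
    return o, R@np.linalg.solve(K,[u,v,1.0])
def onplane(c,u,v,z):
    o,d=ray(c,u,v); return o+d*(z-o[2])/d[2]
def cloud(c,dep):
    K=np.array(c['mtx']);R=np.array(c['attitude']);o=np.array(c['xyz'])
    v,u=np.mgrid[:dep.shape[0],:dep.shape[1]]
    p=np.stack([u,v,np.ones_like(u)],-1)@np.linalg.inv(K).T*dep[...,None]
    return p@R.T+o
E
python3 - <<'E'
from h import *
for n in('scene','top'):
    im,d=get_image(n);np.save(f'{n}_d.npy',d);cv2.imwrite(f'pics/{n}0.png',im[...,::-1]);c=camera_model(n);print(n,c)
s=monitor.get_state();print(s['time'],s['tcp_pos'],s['tool_rot'],s['finger_gap'],manip.hold_point_z)
E
```

```text
scene {'mtx': array([[424.52863597,   0.        , 279.87137926],
       [  0.        , 424.52863597, 203.7298387 ],
       [  0.        ,   0.        ,   1.        ]]), 'xyz': array([1395.473144  ,  639.98949527, 1091.60595763]), 'attitude': array([[-0.57376736,  0.56061517, -0.59707759],
       [ 0.81875099,  0.3739887 , -0.43563662],
       [-0.02092423, -0.73881194, -0.67358674]])}
top {'mtx': array([[474.12155001,   0.        , 276.52010897],
       [  0.        , 474.12155001, 210.82689496],
       [  0.        ,   0.        ,   1.        ]]), 'xyz': array([ 316.37397697,  -12.37402723, 1461.07807219]), 'attitude': array([[-0.00314605, -0.98965029,  0.14346569],
       [-0.99987622,  0.00532479,  0.01480507],
       [-0.01541577, -0.14340135, -0.98954454]])}
0.1 [ 159.27053502 -604.02569721  204.90398181] [[ 9.66948202e-01  2.54972670e-01 -3.33552601e-04]
 [ 2.54972880e-01 -9.66947682e-01  1.00522269e-03]
 [-6.62235999e-05 -1.05704514e-03 -9.99999439e-01]] 93.76616657635647 18.8
```

View pics/top0.png

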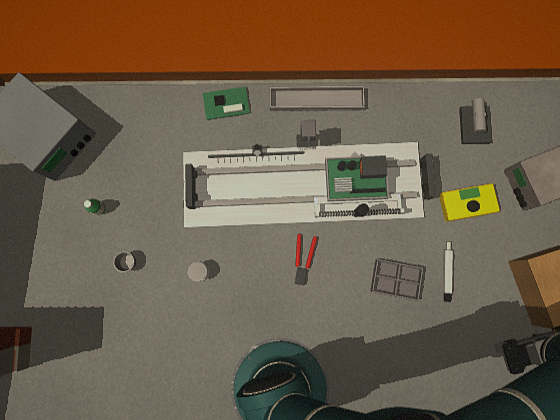

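View pics/scene0.png

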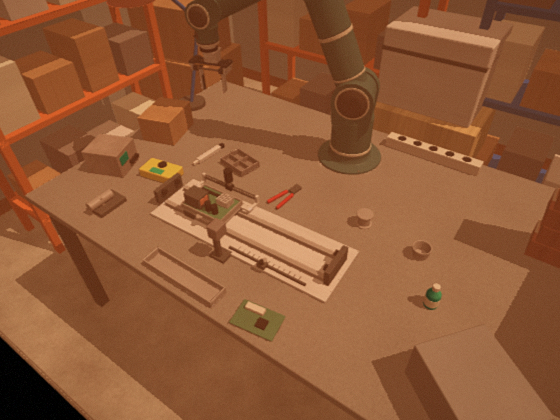

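The top view shows the plate with corners near (183,152), (418,142), (424,217) and (184,227), the knob near (362,210), and the marker near (259,150). The scene view shows the far side. Next I'll fit the plate and zoom in.

Run:
```python
from h import *
im=cv2.imread('pics/top0.png');d=np.load('top_d.npy');c=camera_model('top')
P=cloud(c,d)
g=im.min(2)
m=((g>135)&(P[...,2]<30)).astype(np.uint8); m[:140]=0;m[232:]=0;m[:,:178]=0;m[:,430:]=0
m=cv2.morphologyEx(m,cv2.MORPH_OPEN,np.ones((3,3)))
pts=np.argwhere(m)[:,::-1]
W=np.array([onplane(c,u,v,12)[:2] for u,v in pts],np.float32)
r=cv2.minAreaRect(W);print(r,cv2.boxPoints(r))
z=P[...,2]
# knob: high points dark near (362,210)
k=(z>135)&(z<160);k[:195]=0;k[225:]=0;k[:,:340]=0;k[:,385:]=0
print('knob',k.sum(),P[k].mean(0) if k.any() else None)
cv2.imwrite('pics/t1.png',cv2.resize(im[130:235,175:440],None,fx=3,fy=3,interpolation=cv2.INTER_CUBIC))
s=cv2.imread('pics/scene0.png')
cv2.imwrite('pics/s1.png',cv2.resize(s[165:295,145:365],None,fx=3.6,fy=3.6,interpolation=cv2.INTER_CUBIC))
```

```text
((611.3624267578125, -68.82122802734375), (238.26673889160156, 737.9246826171875), 2.1039180755615234) [[ 478.76404  295.51877]
 [ 505.85474 -441.90848]
 [ 743.9608  -433.16122]
 [ 716.8701   304.26602]]
knob 110 [ 511.86436371 -233.43974029  148.85970421]
```

View pics/t1.png

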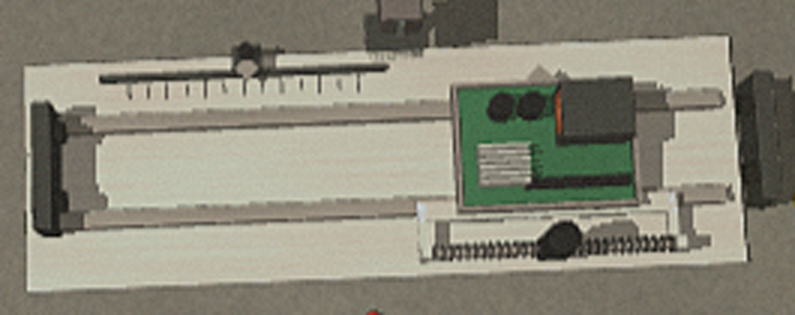

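View pics/s1.png

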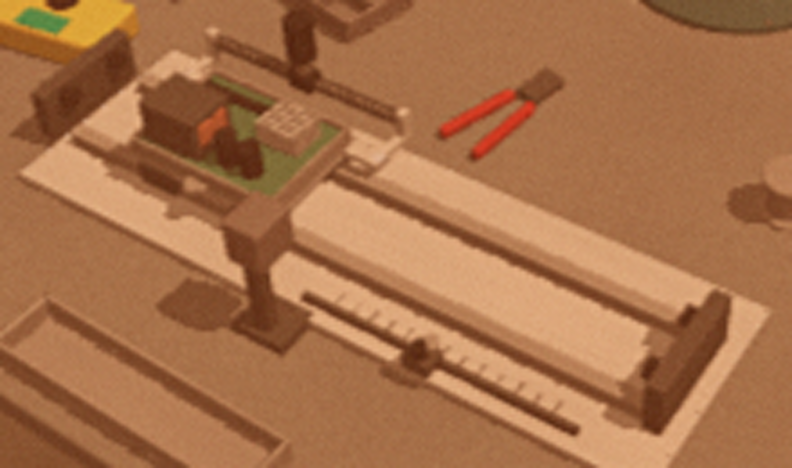

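The crops show the pointer tip at top px about (355.3,152) and the marker's light tip at about (257,153). The fingers' approach over the knob is free.

```bash
cat >> h.py <<'E'
TH=np.radians(2.104);T0=np.array([611.36,-68.82])
EX=np.array([np.cos(TH),np.sin(TH)]);EY=np.array([-np.sin(TH),np.cos(TH)])
def loc(p): q=np.asarray(p)[:2]-T0; return np.array([q@EX,q@EY])
def wld(x,y): return T0+x*EX+y*EY
E
python3 - <<'E'
from h import *
c=camera_model('top');f=lambda a,b:(175+(a-1)/3,130+(b-1)/3)
for n,a,b,z in[('ptr',541,66,59),('mk tip',247,78,38),('mk tip',247,78,38),('mk centre',246,60,45),('barend',100,78,35),('barend',388,68,35)]: print(n,loc(onplane(c,*f(a,b),z)))
d=np.load('top_d.npy');P=cloud(c,d)
print('knob',loc([511.9,-233.4]))
im=cv2.imread('pics/top0.png')
print('ticks')
z=P[...,2]
k=(z>135)&(z<160);k[:195]=0;k[225:]=0;k[:,:340]=0;k[:,385:]=0
kp=np.array([loc(p) for p in P[k]]);print('knob range',kp.min(0),kp.max(0))
# chassis rim: green
hsv=cv2.cvtColor(im,cv2.COLOR_BGR2HSV);g=(hsv[...,0]>45)&(hsv[...,0]<85)&(hsv[...,1]>90)
g[:150]=0;g[205:]=0;g[:,:315]=0;g[:,395:]=0
gp=np.array([loc(onplane(c,u,v,65)) for v,u in np.argwhere(g)]);print('board',gp.min(0),gp.max(0),gp.shape)
for vv in range(144,160): print(vv,[tuple(int(t) for t in im[vv,u]) [1] for u in range(248,268)],np.round(z[vv,248:268:2]).astype(int))
cv2.imwrite('pics/mk.png',cv2.resize(im[138:170,235:285],None,fx=14,fy=14,interpolation=cv2.INTER_CUBIC))
E
```

```text
ptr [  82.47933061 -164.53955237]
mk tip [ 88.72007746 134.29913932]
mk tip [ 88.72007746 134.29913932]
mk centre [105.85876434 134.35058086]
barend [ 96.20296792 286.25507115]
barend [ 93.71953029 -11.22087949]
knob [-105.43525106 -160.8175234 ]
ticks
knob range [-120.59195481 -175.8804402 ] [ -89.62987002 -145.89993357]
board [ -57.30083605 -246.82616874] [ 60.0051891  -79.44621052] (920, 2)
144 [115, 114, 116, 119, 115, 122, 125, 81, 51, 60, 92, 107, 100, 95, 123, 115, 114, 115, 114, 116] [-7 -1  4 -2 47 46 -1  4  0  6]
145 [113, 113, 118, 118, 101, 86, 80, 43, 38, 47, 49, 72, 70, 61, 121, 119, 122, 121, 119, 82] [ 1 -3 34 48 54 53 32  1  3 -6]
146 [108, 113, 119, 117, 81, 65, 44, 38, 45, 49, 34, 45, 47, 46, 90, 84, 87, 89, 87, 62] [-3 -3 34 51 53 53 30 -1  2  2]
147 [104, 101, 109, 118, 76, 72, 55, 48, 48, 38, 43, 35, 50, 46, 66, 69, 65, 66, 56, 58] [ 1  4 39 47 50 52 35  2 -1 -2]
148 [98, 93, 101, 87, 73, 69, 53, 39, 40, 42, 37, 45, 53, 48, 73, 87, 84, 88, 82, 139] [ 4  4 36 32 49 42 32 15  6 14]
149 [177, 178, 174, 177, 116, 67, 61, 44, 41, 43, 42, 46, 51, 64, 87, 118, 104, 103
[... 646 characters left out ...]
, 60, 57] [21 20 17 18 34 44 21 20 24 22]
155 [51, 55, 47, 40, 42, 30, 44, 49, 137, 141, 107, 44, 40, 63, 66, 58, 95, 96, 88, 93] [23 20 14 16 41 34 14 11 15 13]
156 [132, 128, 172, 176, 174, 172, 168, 177, 108, 127, 176, 168, 177, 97, 76, 94, 180, 183, 180, 180] [ 9  7 17 14 15 13  3 12 12  4]
157 [185, 146, 197, 200, 192, 192, 195, 198, 90, 176, 195, 197, 204, 179, 88, 176, 199, 192, 193, 198] [13 12 14 10 10 10 12  9 11 15]
158 [194, 99, 190, 191, 188, 185, 187, 196, 89, 198, 191, 186, 188, 195, 88, 193, 189, 187, 194, 195] [15 14  9 14  9 11 17 16 17 12]
159 [195, 125, 153, 193, 187, 188, 193, 204, 79, 202, 193, 194, 192, 196, 123, 196, 196, 191, 194, 198] [13 10  6 17 10  9 14 12  7 12]
```

View pics/mk.png

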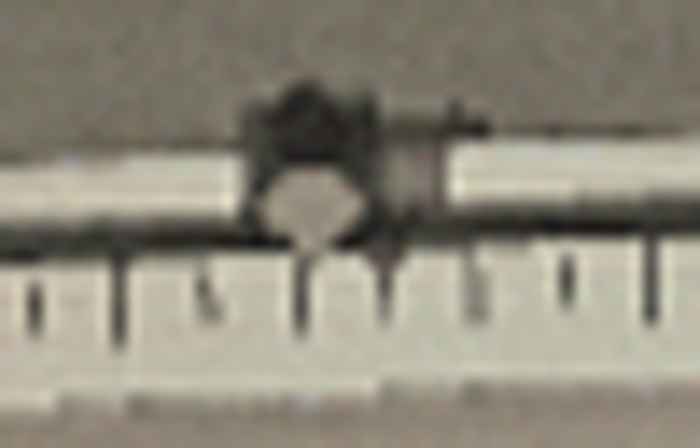

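Emit:
carry_out(plan=[0.58, -0.358, 0, 0, 0, 0.442, 1, 0.58, -0.358, 0, 0, 0, 0.442, 1, 0.58, -0.358, 0, 0, 0, 0.442, 1, 0.58, -0.358, 0, 0, 0, 0.442, 1, 0.58, -0.358, 0, 0, 0, 0.442, 1, 0.58, -0.358, 0, 0, 0, 0.442, 1, 0.58, -0.358, 0, 0, 0, 0.442, 1, 0.58, -0.358, 0, 0, 0, 0.442, 1])

```text
time: 0.9
tcp_pos: [434.7, -313.9, 205.4]
tool_rot: [[0.999, 0.037, -0.0], [0.037, -0.999, 0.0], [-0.0, -0.0, -1.0]]
contact_force: [0.3, -0.1, -0.6]
finger_gap: 93.7
```

```bash
cat >> h.py <<'E'
def green_y(im,cam='scene'):
    """+y edge of the green board (z~65) in track mm, from an RGB picture"""
    c=camera_model(cam);hsv=cv2.cvtColor(im,cv2.COLOR_RGB2HSV).astype(int)
    g=(hsv[...,0]>32)&(hsv[...,0]<90)&(hsv[...,1]>75)
    v,u=np.nonzero(g)
    L=np.array([loc(onplane(c,a,b,65)) for a,b in zip(u,v)])
    L=L[(abs(L[:,0])<50)&(L[:,1]>-330)&(L[:,1]<270)]
    e=[]
    for x in range(-50,50,5):
        s=L[(L[:,0]>=x)&(L[:,0]<x+5),1]
        if len(s)>5:e.append(s.max())
    return np.median(e) if e else None,len(L),np.std(e) if e else None
def tool():
    s=monitor.get_state();R=np.array(s['tool_rot']);p=np.array(s['tcp_pos'])
    return s['time'],p,R,s['contact_force'],s['finger_gap']
E
python3 - <<'E'
from h import *
for n in('scene','top'):
    im=cv2.imread(f'pics/{n}0.png')[...,::-1].copy();print(n,green_y(im,n))
t,p,R,f,g=tool();print(t,p,R,f,g)
# desired hover
tgt=np.array([*wld(-105.4,-160.8),205]);Rt=np.c_[[*EX,0],[*-EY,0],[0,0,-1]]
from scipy.spatial.transform import Rotation as Ro
print('shift units',R.T@(tgt-p)/750,'turn units',Ro.from_matrix(R.T@Rt).as_rotvec()/.5)
E
```

```text
scene (None, 0, None)
top (np.float64(-80.5987696420065), 860, np.float64(0.9048603110218576))
0.9 [ 434.67650974 -313.9319289   205.43811598] [[ 9.99327628e-01  3.66644331e-02 -1.06724494e-04]
 [ 3.66644385e-02 -9.99327632e-01  4.89537944e-05]
 [-1.04857873e-04 -5.28338729e-05 -9.99999993e-01]] [ 0.31101037 -0.127985   -0.59247843] 93.69020602181482
shift units [ 0.10687936 -0.1035519   0.00057842] turn units [-1.05672892e-04  2.09713153e-04 -9.81440306e-05]
```

Emit:
carry_out(plan=[0.107, -0.1035, 0, 0, 0, 0, 1, 0.107, -0.1035, 0, 0, 0, 0, 1, 0.107, -0.1035, 0, 0, 0, 0, 1, 0.107, -0.1035, 0, 0, 0, 0, 1, 0.107, -0.1035, 0.064, 0, 0, 0, 1, 0.107, -0.1035, 0.1285, 0, 0, 0, 1, 0.107, -0.1035, 0.1285, 0, 0, 0, 1, 0.107, -0.1035, 0.1285, 0, 0, 0, 1])

```text
time: 1.7
tcp_pos: [510.4, -236.2, 109.8]
tool_rot: [[0.999, 0.035, -0.001], [0.035, -0.999, 0.0], [-0.001, -0.0, -1.0]]
contact_force: [1.1, 0.7, 0.9]
finger_gap: 94.2
```

Run:
```python
from h import *
im=cv2.imread('pics/scene0.png');h=cv2.cvtColor(im,cv2.COLOR_BGR2HSV)
print(h[208:220,218:228].reshape(-1,3)[::8].tolist())
print('bench',h[250:254,380:384].reshape(-1,3)[::5].tolist())
t,p,R,f,g=tool();print(t,p,loc(p),f,g)
im,d=get_image('scene');cv2.imwrite('pics/s2.png',im[...,::-1]);i2,d2=get_image('top');cv2.imwrite('pics/t2.png',i2[...,::-1]);print(green_y(i2,'top'))
a=cv2.resize(im[150:270,140:340],None,fx=3,fy=3)[...,::-1];b=cv2.resize(i2[130:235,240:440],None,fx=3,fy=2)[...,::-1]
cv2.imwrite('pics/m2.png',np.vstack([a,b]))
```

```text
[[20, 156, 119], [16, 157, 127], [21, 141, 130], [22, 146, 126], [21, 145, 127], [17, 170, 111], [21, 148, 126], [22, 143, 127], [22, 150, 124], [21, 144, 129], [21, 142, 131], [11, 154, 152], [12, 147, 160], [15, 148, 155], [15, 149, 147]]
bench [[13, 144, 166], [13, 146, 166], [13, 145, 167], [13, 145, 167]]
1.7 [ 510.39749097 -236.19760306  109.84335564] [-107.03945688 -163.55807808] [1.10650269 0.69012512 0.8533165 ] 94.16629047875143
(np.float64(-80.38188679949658), 1079, np.float64(0.9013852163136051))
```

View pics/m2.png

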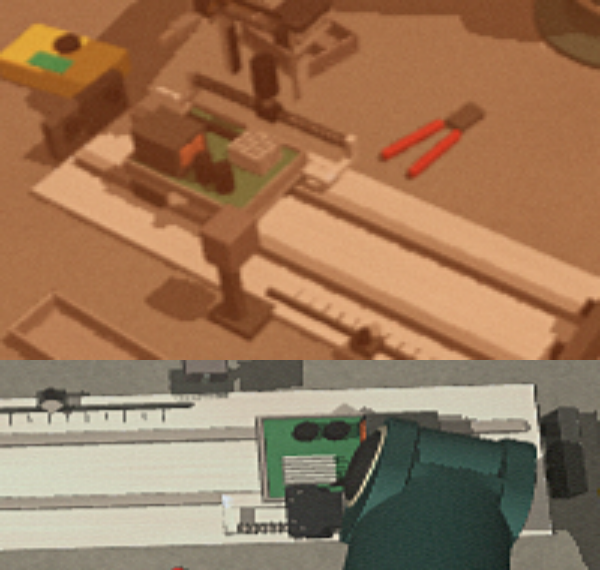

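The scene view shows the fingers on either side of the knob. The top view still sees the board's left edge, and the green_y repeat agrees to 0.2 mm. Closing the gripper.

Emit:
carry_out(plan=[0, 0, 0, 0, 0, 0, 1, 0, 0, 0, 0, 0, 0, -1, 0, 0, 0, 0, 0, 0, -1, 0, 0, 0, 0, 0, 0, -1, 0, 0, 0, 0, 0, 0, -1, 0, 0, 0, 0, 0, 0, -1])

```text
time: 2.4
tcp_pos: [511.0, -235.1, 109.1]
tool_rot: [[0.999, 0.037, -0.0], [0.037, -0.999, 0.0], [-0.0, -0.0, -1.0]]
contact_force: [0.6, -0.7, -0.5]
finger_gap: 57.5
```

Run:
```python
from h import *
t,p,R,f,g=tool();print(t,loc(p),p[2],f,g)
i2,d2=get_image('top');print(green_y(i2,'top'),monitor.get_state()['time'])
```

```text
2.4 [-106.35985526 -162.49929352] 109.05639546435248 [ 0.55184216 -0.65463674 -0.50716998] 57.50261305091692
(np.float64(-80.38188679949658), 1066, np.float64(0.9013852163136051)) 2.45
```

Emit:
carry_out(plan=[0, -0.002, 0, 0, 0, 0, -1, 0, -0.002, 0, 0, 0, 0, -1, 0, -0.002, 0, 0, 0, 0, -1, 0, -0.002, 0, 0, 0, 0, -1, 0, -0.002, 0, 0, 0, 0, -1, 0, -0.002, 0, 0, 0, 0, -1])

```text
time: 3.05
tcp_pos: [511.0, -233.6, 109.0]
tool_rot: [[0.999, 0.037, -0.0], [0.037, -0.999, 0.0], [-0.0, -0.0, -1.0]]
contact_force: [0.8, 0.1, -0.7]
finger_gap: 31.4
```

Run:
```python
from h import *
t,p,R,f,g=tool();print(t,loc(p),p[2],f,g)
i2,d2=get_image('top');print(green_y(i2,'top'),monitor.get_state()['time'])
```

```text
3.05 [-106.35109048 -161.02442395] 109.02861157220836 [ 0.82121495  0.10710545 -0.70477317] 31.42569706663944
(np.float64(-79.73699079996312), 1022, np.float64(0.8796279593543556)) 3.1
```

```bash
cat >> h.py <<'E'
import json,os
from scipy.optimize import least_squares
from scipy.integrate import odeint
def step():
    """log the knob (tcp) and trolley (board edge) in track mm at this moment"""
    L=json.load(open('log.json')) if os.path.exists('log.json') else {'k':[],'e':[]}
    t,p,R,f,g=tool();L['k'].append([t,loc(p)[1]])
    im,_=get_image('top');e=green_y(im,'top')
    t2,p2,*_=tool();L['k'].append([t2,loc(p2)[1]])
    if e[0] is not None:L['e'].append([t,float(e[0])])
    json.dump(L,open('log.json','w'))
    cv2.imwrite('pics/last.png',im[...,::-1])
    print('t %.2f knobY %.1f edge'%(t2,loc(p2)[1]),e,'gap %.1f F'%g,np.round(f,2),'x,z',loc(p2)[0],p2[2])
    return L
K0=-161.0;E0=-80.2   # slack references
def sim(ts,kt,ky,m,s0,v0):
    w=lambda t:np.interp(t,kt,ky)
    f=lambda y,t:[y[1],(10*(w(t)-y[0])+.1*((w(t+.02)-w(t-.02))/.04-y[1])-.3*y[1]-10*np.tanh(y[1]/2))/m]
    return odeint(f,[s0,v0],ts,hmax=.05)
def fit(L):
    k=np.array(L['k']);k[:,1]-=K0;e=np.array(L['e']);e[:,1]-=E0
    ts=e[:,0];
    r=lambda q:np.r_[sim(ts,k[:,0],k[:,1],q[0],q[1],0)[:,0]-e[:,1],(q[0]-4)/.7,q[1]/1.]
    q=least_squares(r,[4,0],bounds=([2.8,-4],[5.6,4])).x
    S=sim(np.r_[ts,k[-1,0]],k[:,0],k[:,1],*q,0)
    print('m %.2f s0 %.1f'%tuple(q),'res',np.round(S[:-1,0]-e[:,1],1)[-6:],'now s %.1f v %.1f knob %.1f'%(*S[-1],k[-1,1]))
    return q,S[-1],k
E
python3 -c "
from h import *
step()"
```

```text
t 3.15 knobY -161.1 edge (np.float64(-79.73699079996312), 1033, np.float64(0.8678203450949448)) gap 32.0 F [-0.24 -0.35 -0.47] x,z -106.3719645562573 109.02715447500402
```

Emit:
carry_out(plan=[0, -0.01, 0, 0, 0, 0, -1, 0, -0.02, 0, 0, 0, 0, -1, 0, -0.03, 0, 0, 0, 0, -1, 0, -0.04, 0, 0, 0, 0, -1, 0, -0.05, 0, 0, 0, 0, -1, 0, -0.06, 0, 0, 0, 0, -1, 0, -0.07, 0, 0, 0, 0, -1, 0, -0.08, 0, 0, 0, 0, -1])

```text
time: 3.95
tcp_pos: [508.7, -173.1, 109.0]
tool_rot: [[0.999, 0.037, -0.0], [0.037, -0.999, 0.0], [-0.0, -0.0, -1.0]]
contact_force: [0.5, -1.4, -2.5]
finger_gap: 32.2
```

```bash
python3 -c "
from h import *
fit(step())"
```

```text
t 4.00 knobY -99.1 edge (np.float64(-60.68575796093778), 726, np.float64(0.8141237381740849)) gap 32.2 F [ 0.53 -1.36 -2.46] x,z -106.36345859516557 109.0299615072925
m 3.32 s0 0.5 res [ 0.1 -2.2] now s 20.4 v 64.8 knob 61.9
```

Emit:
carry_out(plan=[0, -0.01, 0, 0, 0, 0, -1, 0, -0.02, 0, 0, 0, 0, -1, 0, -0.03, 0, 0, 0, 0, -1, 0, -0.04, 0, 0, 0, 0, -1, 0, -0.05, 0, 0, 0, 0, -1, 0, -0.06, 0, 0, 0, 0, -1, 0, -0.07, 0, 0, 0, 0, -1, 0, -0.08, 0, 0, 0, 0, -1])

```text
time: 4.8
tcp_pos: [506.5, -113.1, 109.0]
tool_rot: [[0.999, 0.037, -0.0], [0.037, -0.999, 0.0], [-0.0, -0.0, -1.0]]
contact_force: [1.6, -0.2, -3.7]
finger_gap: 31.4
```

```bash
cat >> h.py <<'E'
TGT=298.8
def plan(q,S,k,calls=4,n=8):
    """knob end points (mm rel. K0) of the next calls, linear inside each, 0.05 s hold between, ending at rest at TGT"""
    t0,y0=k[-1];
    def traj(y):
        kt,ky=[t0],[y0];
        for a in y: kt+=[kt[-1]+n*.1,kt[-1]+n*.1+.05];ky+=[a,a]
        return kt,ky
    def r(y):
        y=np.r_[y,TGT];kt,ky=traj(y);te=kt[-1]
        s=sim(np.r_[t0,np.linspace(te,te+.01,2)],kt,ky,q[0],*S)[-1]
        return np.r_[s[0]-TGT,s[1]/1.7,.03*np.diff(np.r_[y0,y])]
    g=np.linspace(y0,TGT,calls+1)[1:-1]
    y=np.r_[least_squares(r,g).x,TGT];kt,ky=traj(y)
    tt=np.arange(t0,kt[-1]+.2,.1);s=sim(tt,kt,ky,q[0],*S)
    print('knob ends',np.round(y,1),'row step units',np.round(np.diff(np.r_[y0,y])/n/750,4))
    print('s',np.round(s[::2,0]),'v',np.round(s[::2,1]),'defl max',abs(s[:,0]-np.interp(tt,kt,ky)).max())
E
python3 -c "
from h import *
q,S,k=fit(step())
for c in(2,3,4):plan(q,S,k,c)
plan([q[0]*1.1],S,k,3)"
```

```text
t 4.85 knobY -39.1 edge (np.float64(26.21963654739467), 646, np.float64(3.354316067931157)) gap 31.4 F [ 1.55 -0.25 -3.67] x,z -106.40981781958197 109.02786003986385
m 3.97 s0 0.0 res [ -0.4  -4.8 -11.5] now s 101.4 v 131.5 knob 121.9
knob ends [210.3 298.8] row step units [0.0147 0.0147]
s [101. 128. 156. 185. 213. 240. 265. 289. 310. 329.] v [131. 138. 142. 142. 139. 131. 121. 110. 100.  87.] defl max 29.700105679445414
knob ends [193.4 250.8 298.8] row step units [0.0119 0.0096 0.008 ]
s [101. 128. 156. 183. 209. 232. 253. 269. 282. 290. 296. 298. 299. 299.] v [131. 137. 137. 133. 125. 110.  92.  73.  53.  35.  18.   7.   1.   0.] defl max 36.28883371012887
knob ends [166.1 210.3 254.6 298.8] row step units [0.0074 0.0074 0.0074 0.0074]
s [101. 128. 155. 180. 202. 220. 233. 241. 244. 244. 241. 237. 233. 231.
 232. 236. 245. 258.] v [131. 135. 130. 119. 101.  77.  52.  28.   7.  -9. -19. -21. -15.  -4.
  12.  32.  53.  74.] defl max 47.313111377328255
knob ends [191.7 245.8 298.8] row step units [0.0116 0.009  0.0088]
s [101. 128. 156. 183. 208. 232. 252. 269. 282. 290. 296. 298. 299. 299.] v [131. 136. 136. 132. 124. 110.  93.  74.  54.  35.  19.   7.   1.   0.] defl max 40.71508771986308h.py:50: ODEintWarning: Excess work done on this call (perhaps wrong Dfun type). Run with full_output = 1 to get quantitative information.
  return odeint(f,[s0,v0],ts,hmax=.05)
```

```bash
cat >> h.py <<'E'
def sim(ts,kt,ky,m,s0,v0):
    ts=np.asarray(ts);h=.005;n=int(np.ceil((ts[-1]-ts[0])/h))+1
    g=ts[0]+h*np.arange(n+1);w=np.interp(g,kt,ky);wd=np.gradient(w,h);o=np.zeros((n+1,2));s,v=s0,v0;o[0]=s,v
    for i in range(n):
        v+=h*(10*(w[i]-s)+.1*(wd[i]-v)-.3*v-10*np.tanh(v/2))/m; s+=h*v; o[i+1]=s,v
    return np.c_[np.interp(ts,g,o[:,0]),np.interp(ts,g,o[:,1])]
E
python3 -c "
from h import *
L=json.load(open('log.json'));print(L)
q,S,k=fit(L)
for c in(2,3,4):plan(q,S,k,c)
im=cv2.imread('pics/last.png')
cv2.imwrite('pics/m3.png',cv2.resize(im[130:235,180:440],None,fx=3,fy=3))
"
```

```text
{'k': [[3.1, -161.06558056089827], [3.15, -161.0626395415307], [3.95, -100.42455665404162], [4.0, -99.10791823501194], [4.8, -40.375094184823375], [4.85, -39.11683693930665]], 'e': [[3.1, -79.73699079996312], [3.95, -60.68575796093778], [4.8, 26.21963654739467]]}
m 3.21 s0 0.5 res [ 0.  -1.7  0.4] now s 113.6 v 135.9 knob 121.9
knob ends [205.  298.8] row step units [0.0138 0.0156]
s [114. 141. 168. 193. 217. 239. 258. 275. 291. 307.] v [136. 136. 132. 124. 115. 102.  90.  83.  80.  77.] defl max 17.480312550526207
knob ends [205.8 263.7 298.8] row step units [0.014  0.0096 0.0059]
s [114. 141. 168. 193. 217. 239. 258. 272. 283. 291. 296. 298. 299. 299.] v [136. 136. 132. 125. 116. 101.  83.  64.  47.  31.  17.   6.   1.   0.] defl max 27.064300433394095
knob ends [191.9 265.1 287.2 298.8] row step units [0.0117 0.0122 0.0037 0.0019]
s [114. 141. 167. 191. 213. 232. 246. 258. 267. 276. 283. 288. 292. 295.
 297. 298. 299. 299.] v [136. 135. 128. 116. 101.  83.  66.  52.  44.  38.  31.  24.  18.  13.
   7.   3.   1.   0.] defl max 26.36613776147405
```

View pics/m3.png

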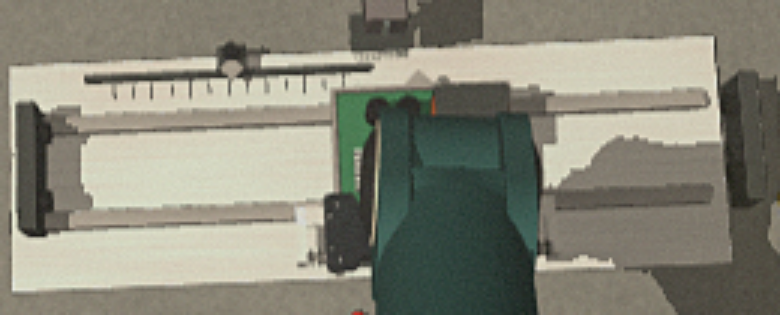

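The pointer is at crop px (418,75), heading for the marker at (232,68), and the fit is good (m about 3.2 kg). Carrying on with the 3-call plan.

Emit:
carry_out(plan=[0, -0.014, 0, 0, 0, 0, -1, 0, -0.028, 0, 0, 0, 0, -1, 0, -0.042, 0, 0, 0, 0, -1, 0, -0.056, 0, 0, 0, 0, -1, 0, -0.07, 0, 0, 0, 0, -1, 0, -0.084, 0, 0, 0, 0, -1, 0, -0.098, 0, 0, 0, 0, -1, 0, -0.112, 0, 0, 0, 0, -1])

```text
time: 5.65
tcp_pos: [503.4, -28.9, 109.1]
tool_rot: [[0.999, 0.037, -0.0], [0.037, -0.999, 0.0], [-0.0, -0.0, -1.0]]
contact_force: [0.8, -0.3, -5.1]
finger_gap: 31.7
```

```bash
python3 -c "
from h import *
q,S,k=fit(step())
for c in(2,3):plan(q,S,k,c)
"
```

```text
t 5.70 knobY 45.6 edge (np.float64(137.18588787650464), 785, np.float64(8.999104832454682)) gap 31.7 F [ 0.85 -0.28 -5.11] x,z -106.42006878261444 109.06270129410387
m 3.21 s0 0.5 res [ 0.  -1.7  0.4 -0.2] now s 222.8 v 111.6 knob 206.6
knob ends [263.3 298.8] row step units [0.0094 0.0059]
s [223. 244. 261. 275. 285. 292. 297. 298. 299. 299.] v [112.  97.  79.  60.  44.  28.  14.   5.   0.   0.] defl max 26.4939496752786
knob ends [263.3 298.6 298.8] row step units [0.0094 0.0059 0.    ]
s [223. 244. 261. 275. 285. 292. 297. 298. 299. 299. 299. 299. 299. 299.] v [112.  97.  79.  60.  44.  28.  14.   5.   0.   0.   0.  -0.  -0.   0.] defl max 26.48867179874054
```

Model and measurement agree to 0.2 mm. Next comes the braking call.

Emit:
carry_out(plan=[0, -0.0094, 0, 0, 0, 0, -1, 0, -0.0188, 0, 0, 0, 0, -1, 0, -0.0282, 0, 0, 0, 0, -1, 0, -0.0376, 0, 0, 0, 0, -1, 0, -0.047, 0, 0, 0, 0, -1, 0, -0.0564, 0, 0, 0, 0, -1, 0, -0.0658, 0, 0, 0, 0, -1, 0, -0.0752, 0, 0, 0, 0, -1])

```text
time: 6.5
tcp_pos: [501.3, 27.1, 109.1]
tool_rot: [[0.999, 0.037, -0.0], [0.037, -0.999, 0.0], [-0.0, -0.0, -1.0]]
contact_force: [0.7, -0.1, -5.5]
finger_gap: 31.5
```

```bash
python3 -c "
from h import *
q,S,k=fit(step())
for c in(1,2):plan(q,S,k,c) if c>1 else print((298.8-k[-1,1])/750/8)
"
```

```text
t 6.55 knobY 101.1 edge (np.float64(208.8276688189739), 724, np.float64(0.9963339556008969)) gap 31.5 F [ 0.67 -0.13 -5.53] x,z -106.45303480535499 109.05667341347241
m 3.33 s0 0.2 res [-0.2 -2.3 -1.5 -0.7 -1.5] now s 289.6 v 39.6 knob 262.1
0.006115562908819707
knob ends [299.6 298.8] row step units [ 0.0062 -0.0001]
s [290. 296. 299. 300. 299. 299. 299. 299. 299. 299.] v [40. 23.  9.  1. -2. -1. -1. -0. -0. -0.] defl max 27.46321899469922
```

Emit:
carry_out(plan=[0, -0.006, 0, 0, 0, 0, -1, 0, -0.012, 0, 0, 0, 0, -1, 0, -0.018, 0, 0, 0, 0, -1, 0, -0.0245, 0, 0, 0, 0, -1, 0, -0.0305, 0, 0, 0, 0, -1, 0, -0.0365, 0, 0, 0, 0, -1, 0, -0.0425, 0, 0, 0, 0, -1, 0, -0.0488, 0, 0, 0, 0, -1])

```text
time: 7.35
tcp_pos: [500.0, 63.5, 109.1]
tool_rot: [[0.999, 0.037, -0.0], [0.037, -0.999, 0.0], [-0.0, -0.0, -1.0]]
contact_force: [-0.8, 0.1, -3.9]
finger_gap: 32.0
```

```bash
python3 -c "
from h import *
q,S,k=fit(step())
im=cv2.imread('pics/last.png')
cv2.imwrite('pics/m4.png',cv2.resize(im[135:225,200:330],None,fx=6,fy=6,interpolation=cv2.INTER_CUBIC))
"
```

```text
t 7.40 knobY 137.1 edge (np.float64(244.2919100898505), 813, np.float64(11.32961341355611)) gap 32.0 F [-0.78  0.14 -3.9 ] x,z -106.47223297233901 109.05436804801919
m 3.90 s0 -2.0 res [ -2.5  -5.1  -8.9  -3.9   8.9 -11.5] now s 312.3 v -14.4 knob 298.1
```

View pics/m4.png

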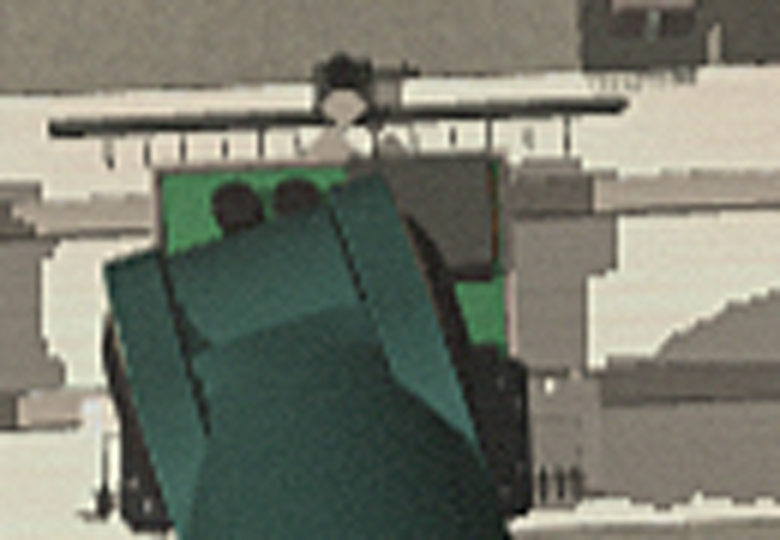

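The pointer apex is at about crop px (328,131), i.e. image (254.7,156.9), and the marker tip is at about (342,122). The teal arm got into the green mask, so I'll tighten that.

```bash
cat >> h.py <<'E'
def green_y(im,cam='top'):
    c=camera_model(cam);hsv=cv2.cvtColor(im,cv2.COLOR_RGB2HSV).astype(int)
    g=(hsv[...,0]>50)&(hsv[...,0]<76)&(hsv[...,1]>110)&(hsv[...,2]>85)
    v,u=np.nonzero(g);L=np.array([loc(onplane(c,a,b,65)) for a,b in zip(u,v)])
    L=L[(L[:,0]>38)&(L[:,0]<60)&(L[:,1]>-330)&(L[:,1]<300)]
    e=[s.max() for x in range(38,58,3) for s in[L[(L[:,0]>=x)&(L[:,0]<x+3),1]] if len(s)>3]
    return (np.median(e) if e else None),len(L),(np.std(e) if e else None)
E
python3 -c "
from h import *
c=camera_model('top')
for n in('top0','t2','last'):print(n,green_y(cv2.imread(f'pics/{n}.png')[...,::-1].copy()))
im=cv2.imread('pics/last.png');h=cv2.cvtColor(im,cv2.COLOR_BGR2HSV)
print(h[170,228:236].tolist(),h[190,240:246].tolist(),h[180,235:240].tolist())
f=lambda a,b:(200+(a-2.5)/6,135+(b-2.5)/6)
print(loc(onplane(c,*f(328,131),59)),loc(onplane(c,*f(342,124),38)),loc(onplane(c,*f(157,172),75)))
L=json.load(open('log.json'));g=green_y(im[...,::-1].copy())[0]
if g: L['e'][-1][1]=float(g);json.dump(L,open('log.json','w'));fit(L)
"
```

```text
top0 (np.float64(-80.54377783308978), 11, np.float64(0.0))
t2 (np.float64(-80.54377783308978), 10, np.float64(0.0))
last (np.float64(212.58225503636766), 10, np.float64(0.0))
[[67, 107, 126], [62, 96, 130], [64, 100, 122], [65, 106, 123], [63, 101, 121], [64, 94, 127], [66, 98, 128], [56, 65, 78]] [[80, 80, 86], [79, 82, 87], [83, 86, 74], [81, 88, 67], [77, 61, 75], [81, 92, 64]] [[78, 76, 74], [78, 65, 78], [81, 62, 82], [81, 87, 79], [78, 65, 79]]
[ 81.11616255 141.75103765] [ 90.09822913 135.54054097] [ 59.53753681 227.17754924]
m 3.23 s0 0.9 res [ 0.4 -1.8 -0.2 -0.4 -3.7  3.9] now s 296.7 v -1.1 knob 298.1
```

```bash
sed -i 's/hsv\[...,1\]>110)&(hsv\[...,2\]>85)/hsv[...,1]>80)\&(hsv[...,2]>100)/' h.py
cat >> h.py <<'E'
def ptr_y(im):
    """pointer: light triangle on z=59 beyond the rim, centroid per column of mid-grey at track x 68..82"""
    c=camera_model('top');out=[]
    g=im.min(2).astype(int);v,u=np.mgrid[:420,:560]
    L=np.array([loc(onplane(c,a,b,59)) for a,b in zip(u[140:170].ravel(),v[140:170].ravel())]);val=g[140:170].ravel()
    return L,val
E
python3 -c "
from h import *
for n in('top0','t2','last'):print(n,green_y(cv2.imread(f'pics/{n}.png')[...,::-1].copy()))
L=step()
e=L['e'];
im=cv2.imread('pics/last.png')
e[-2][1]=float(green_y(cv2.imread('pics/last.png')[...,::-1].copy())[0]) if 0 else e[-2][1]
fit(L)
cv2.imwrite('pics/m5.png',np.vstack([cv2.resize(cv2.imread('pics/top0.png')[140:170,325:385],None,fx=12,fy=9,interpolation=cv2.INTER_CUBIC),cv2.resize(im[140:170,225:285],None,fx=12,fy=9,interpolation=cv2.INTER_CUBIC)]))
"
```

```text
top0 (np.float64(-80.20110722570753), 94, np.float64(0.3424586667786674))
t2 (np.float64(-80.20110722570753), 107, np.float64(0.3424586667786674))
last (np.float64(224.83630677202407), 95, np.float64(0.997192974535253))
t 7.45 knobY 136.6 edge (np.float64(222.0462529363675), 93, np.float64(2.068941340520546)) gap 31.7 F [-0.38  1.72 -5.36] x,z -106.46681276879596 109.02997776815454
m 3.30 s0 0.4 res [-2.1 -1.  -0.5 -2.3  5.3 -4.3] now s 297.8 v -2.7 knob 297.6
```

View pics/m5.png

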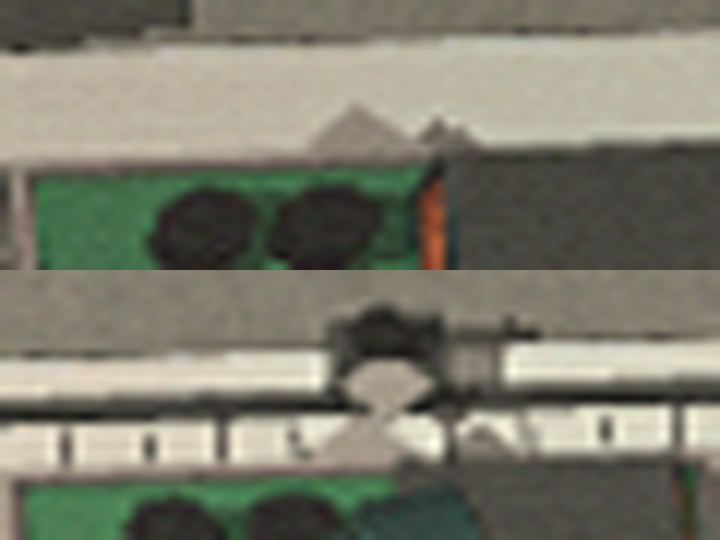

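Emit:
carry_out(plan=[0, 0, 0, 0, 0, 0, -1, 0, 0, 0, 0, 0, 0, -1, 0, 0, 0, 0, 0, 0, -1, 0, 0, 0, 0, 0, 0, -1])

```text
time: 7.85
tcp_pos: [500.0, 62.9, 109.1]
tool_rot: [[0.999, 0.036, -0.0], [0.036, -0.999, 0.0], [-0.0, -0.0, -1.0]]
contact_force: [-1.5, -0.2, -5.2]
finger_gap: 31.4
```

```bash
python3 -c "
from h import *
c=camera_model('top')
a=loc(onplane(c,354.75-.5,151.9-.5,59));b=loc(onplane(c,255.7-.5,156.1-.5,59));m=loc(onplane(c,256.5,155.1,38));print(a,b,m,'ptr travel',b[1]-a[1],'to go at t7.4',m[1]-b[1])
L=json.load(open('log.json'));L['e'][-2][1]=224.84;json.dump(L,open('log.json','w'))
fit(step())"
```

```text
[  83.41101194 -162.32346192] [ 83.54049508 138.77692074] [ 90.58540188 135.78171121] ptr travel 301.10038266134706 to go at t7.4 -2.9952095367936806
t 7.90 knobY 135.8 edge (np.float64(221.81285523617044), 95, np.float64(1.051178155073336)) gap 31.4 F [-1.47 -0.2  -5.24] x,z -106.4034614714529 109.07566830116991
m 3.49 s0 -0.9 res [-3.3 -1.2  1.5 -2.8 -0.3 -4. ] now s 297.5 v -9.2 knob 296.8
```

Emit:
carry_out(plan=[0, 0, 0, 0, 0, 0, -1, 0, 0, 0, 0, 0, 0, -1, 0, 0, 0, 0, 0, 0, -1, 0, 0, 0, 0, 0, 0, -1])

```text
time: 8.3
tcp_pos: [500.0, 63.1, 109.1]
tool_rot: [[0.999, 0.037, -0.0], [0.037, -0.999, 0.0], [-0.0, -0.0, -1.0]]
contact_force: [-0.6, 0.2, -5.3]
finger_gap: 31.2
```

```bash
python3 -c "
from h import *
fit(step())
im=cv2.imread('pics/last.png')
cv2.imwrite('pics/m6.png',cv2.resize(im[140:170,225:285],None,fx=12,fy=12,interpolation=cv2.INTER_CUBIC))"
```

```text
t 8.35 knobY 136.0 edge (np.float64(218.78960540592436), 90, np.float64(1.0788234558224234)) gap 31.2 F [-0.62  0.24 -5.27] x,z -106.41024573844128 109.05185001114454
m 3.47 s0 -1.2 res [-0.9  0.7 -3.5 -1.  -4.1 -4.2] now s 294.5 v -4.9 knob 297.0
```

View pics/m6.png

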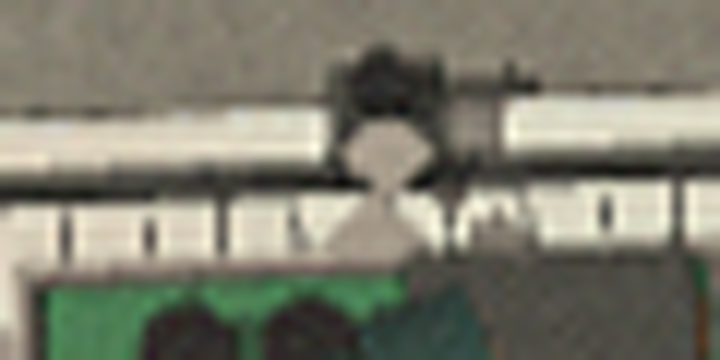

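The pointer apex (378,195) is almost under the marker tip (384,188), with a residual swing of only a few mm. Holding.

Emit:
carry_out(plan=[0, 0, 0, 0, 0, 0, -1, 0, 0, 0, 0, 0, 0, -1, 0, 0, 0, 0, 0, 0, -1, 0, 0, 0, 0, 0, 0, -1, 0, 0, 0, 0, 0, 0, -1, 0, 0, 0, 0, 0, 0, -1, 0, 0, 0, 0, 0, 0, -1, 0, 0, 0, 0, 0, 0, -1])

```text
time: 9.15
tcp_pos: [500.0, 63.1, 109.1]
tool_rot: [[0.999, 0.037, -0.0], [0.037, -0.999, 0.0], [-0.0, -0.0, -1.0]]
contact_force: [-1.1, 0.3, -5.7]
finger_gap: 31.6
```

```bash
python3 -c "
from h import *
step()"
```

```text
t 9.20 knobY 136.0 edge (np.float64(218.78960540592436), 94, np.float64(1.0788234558224234)) gap 31.6 F [-1.13  0.3  -5.68] x,z -106.43469413511575 109.06929802977432
```

Emit:
carry_out(plan=[0, 0, 0, 0, 0, 0, -1, 0, 0, 0, 0, 0, 0, -1, 0, 0, 0, 0, 0, 0, -1, 0, 0, 0, 0, 0, 0, -1, 0, 0, 0, 0, 0, 0, -1, 0, 0, 0, 0, 0, 0, -1, 0, 0, 0, 0, 0, 0, -1, 0, 0, 0, 0, 0, 0, -1])

```text
time: 10.0
tcp_pos: [500.0, 63.2, 109.1]
tool_rot: [[0.999, 0.037, -0.0], [0.037, -0.999, 0.0], [-0.0, -0.0, -1.0]]
contact_force: [-1.9, -0.6, -6.1]
finger_gap: 31.9
```

```bash
python3 -c "
from h import *
step()"
```

```text
t 10.05 knobY 136.0 edge (np.float64(218.78960540592436), 96, np.float64(1.0788234558224234)) gap 31.9 F [-1.95 -0.63 -6.05] x,z -106.42634982947457 109.0509462725841
```

Emit:
carry_out(plan=[0, 0, 0, 0, 0, 0, -1, 0, 0, 0, 0, 0, 0, -1, 0, 0, 0, 0, 0, 0, -1, 0, 0, 0, 0, 0, 0, -1, 0, 0, 0, 0, 0, 0, -1, 0, 0, 0, 0, 0, 0, -1, 0, 0, 0, 0, 0, 0, -1, 0, 0, 0, 0, 0, 0, -1])

```text
time: 10.85
tcp_pos: [500.0, 63.1, 109.1]
tool_rot: [[0.999, 0.037, -0.0], [0.037, -0.999, 0.0], [-0.0, -0.0, -1.0]]
contact_force: [-1.0, 0.2, -6.2]
finger_gap: 31.5
```

```bash
python3 -c "
from h import *
step()"
```

```text
t 10.90 knobY 136.0 edge (np.float64(218.78960540592436), 97, np.float64(1.0788234558224234)) gap 31.5 F [-1.02  0.19 -6.18] x,z -106.4206682624213 109.07198922560133
```

Emit:
carry_out(plan=[0, 0, 0, 0, 0, 0, -1, 0, 0, 0, 0, 0, 0, -1, 0, 0, 0, 0, 0, 0, -1, 0, 0, 0, 0, 0, 0, -1, 0, 0, 0, 0, 0, 0, -1, 0, 0, 0, 0, 0, 0, -1, 0, 0, 0, 0, 0, 0, -1, 0, 0, 0, 0, 0, 0, -1])

```text
time: 11.7
tcp_pos: [500.0, 63.1, 109.1]
tool_rot: [[0.999, 0.037, -0.0], [0.037, -0.999, 0.0], [-0.0, -0.0, -1.0]]
contact_force: [-1.8, 0.0, -7.1]
finger_gap: 32.1
```

```bash
python3 -c "
from h import *
step()"
```

```text
t 11.75 knobY 135.9 edge (np.float64(218.78960540592436), 97, np.float64(1.0788234558224234)) gap 32.1 F [-1.84  0.02 -7.14] x,z -106.40489704481205 109.08380753702487
```

It has stood still for 3.4 s and the knob is about 2 mm from slack. Letting go, then lifting.

Emit:
carry_out(plan=[0, 0, 0, 0, 0, 0, 0.6, 0, 0, 0, 0, 0, 0, 0.6, 0, 0, 0, 0, 0, 0, 0.6, 0, 0, 0, 0, 0, 0, 0.6, 0, 0, 0, 0, 0, 0, 0.6, 0, 0, 0, 0, 0, 0, 0.6, 0, 0, -0.02, 0, 0, 0, 0.6, 0, 0, -0.04, 0, 0, 0, 0.6])

```text
time: 12.55
tcp_pos: [499.8, 63.1, 139.2]
tool_rot: [[0.999, 0.037, -0.001], [0.037, -0.999, 0.0], [-0.001, -0.0, -1.0]]
contact_force: [-0.6, -0.2, 0.1]
finger_gap: 74.9
```

Emit:
carry_out(plan=[0, 0, -0.04, 0, 0, 0, 0.6, 0, 0, -0.09, 0, 0, 0, 0.6, 0, 0, -0.14, 0, 0, 0, 0.6, 0, 0, -0.18, 0, 0, 0, 0.6, -0.05, 0, -0.18, 0, 0, 0, 0.6, -0.1, 0, -0.18, 0, 0, 0, 0.6, -0.15, 0, -0.18, 0, 0, 0, 0.6, -0.18, 0, -0.18, 0, 0, 0, 0.6])

```text
time: 13.35
tcp_pos: [363.0, 58.0, 274.0]
tool_rot: [[0.999, 0.037, 0.0], [0.037, -0.999, -0.0], [0.0, 0.0, -1.0]]
contact_force: [0.2, 0.2, -0.3]
finger_gap: 75.1
```

```bash
python3 -c "
from h import *
step()
im=cv2.imread('pics/last.png')
cv2.imwrite('pics/m7.png',cv2.resize(im[135:235,190:330],None,fx=5,fy=5,interpolation=cv2.INTER_CUBIC))"
```

```text
t 13.40 knobY 135.9 edge (np.float64(218.78960540592436), 92, np.float64(1.0788234558224234)) gap 75.1 F [ 0.24  0.21 -0.33] x,z -245.3051074402087 274.1635367966552
```

View pics/m7.png

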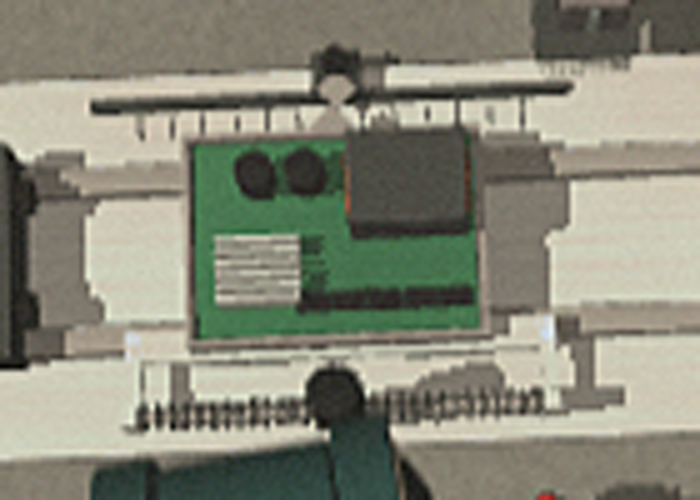

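Pointer (332,108) and marker tip (336,103) line up. The knob is near the middle of its bar, and the arm is clear. One short settling wait, then hand-in.

Emit:
carry_out(plan=[0, 0, 0, 0, 0, 0, 0.6, 0, 0, 0, 0, 0, 0, 0.6, 0, 0, 0, 0, 0, 0, 0.6, 0, 0, 0, 0, 0, 0, 0.6, 0, 0, 0, 0, 0, 0, 0.6, 0, 0, 0, 0, 0, 0, 0.6])

```text
time: 14.0
tcp_pos: [365.3, 58.2, 273.9]
tool_rot: [[0.999, 0.037, -0.0], [0.037, -0.999, 0.0], [-0.0, -0.0, -1.0]]
contact_force: [0.3, -0.3, -0.4]
finger_gap: 74.9
```

```bash
python3 -c "
from h import *
step();print(ticket.sign_off())"
```

```text
t 14.05 knobY 135.9 edge (np.float64(218.78960540592436), 92, np.float64(1.0788234558224234)) gap 74.9 F [ 0.29 -0.29 -0.38] x,z -241.30842788789258 273.98406414754106
the job is handed in; nothing more can be done
None
```

I gripped the knob and ran the trolley past the reader line at about 0.11 to 0.14 m/s by my fitted model. I then braked it to rest at the marker, let go, lifted the arm clear and handed the job in at about 14 s. Sign-off gave no verdict.

- **Position:** in the last checks the pointer is 1–2 mm from the marker's pointer.
- **Rest:** the tracked edge of the chassis board read the same from 8.3 s to 14.05 s, before and after release. That reading only resolves steps of roughly 2–3 mm.
- **Knob:** it sits within about 2–3 mm of the middle of its bar.
- **Contact:** the tool forces after release were under 0.5 N, so nothing is being touched.

- **Bad reading while stopping:** at 7.35 s the teal arm got into the green colour mask and threw off one trolley position. I tightened the mask and corrected the log. After that the fit still disagreed with the measurements by up to about 4 mm, which is within the allowed 14 mm.
- **Not checked:** I did not measure the other bench items afterwards. The arm passed well above them and was never near them low down.

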